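Load the two-post wash basket

TASK

Load the wire wash basket with the turned parts lying on the cardboard: on its tall thick post put the flange, neck up, then the notched plastic spacer, then the sprocket, hub up; on its short thin post put the bronze bush, then the hex nut. Let each part down its post in the gripper until it lies flat on what is beneath it, rather than dropping it. Leave the paste jar standing where it is.

Things in the scene. Friction and masses are not known exactly. Their poses are not given: they have to be found in the camera images.
- basket: Low stainless wire basket, 260 x 170 mm, rim 41 mm high, fixed to the bench to the left or right of the robot, turned any way. Origin: centre of its underside, at bench height; x along its long side. Two upright black-coated posts stand in it on the long centre line: the tall thick one 65 mm from the centre towards -x, the short thin one 65 mm towards +x.
- tall_post (a point): Foot of the tall post: centre of its foot plate's top face (plate 52 mm across, 8 mm above the bench). The post is 16 mm thick and rises 68 mm above this point, the last 8 mm tapered to 8 mm thick.
- short_post (a point): Foot of the short post: centre of its foot plate's top face (plate 44 mm across, 8 mm above the bench). The post is 12 mm thick and rises 44 mm above this point, the last 6 mm tapered to 6 mm thick.
- flange: Bright steel flange, neck up, 36 mm high: disc 68 mm across, 12 mm thick, with four dark bolt holes; on it a neck 44 mm across, 24 mm high (grip it there); through bore 23 mm. About 0.5 kg. Origin: centre of the underside; z up along the bore. It and all other parts stand upright on a fixed 3 mm sheet of cardboard, so their undersides are 3 mm above the bench.
- spacer: White plastic spacer ring, 48 mm across, bore 23 mm, 14 mm high, with six lugs (notches between them) on its top and on its underside. About 25 g. Origin: centre of the underside; z up along the bore.
- sprocket: Dark steel chain sprocket, 24 mm high in all: toothed disc 69 mm across the teeth and 8 mm thick, and on it a hub 38 mm across and 16 mm high (grip it by the hub); through bore 23 mm. About 0.23 kg. Origin: centre of the underside; z up along the bore.
- bush: Plain bronze bush (a thick tube), 34 mm across, bore 20 mm, 32 mm high. About 0.17 kg. Origin: centre of the underside; z up along the bore.
- nut: Large bright steel hexagon nut, 36 mm across flats (41 mm across corners), bore 22 mm, 20 mm high. About 0.11 kg. Origin: centre of the underside; z up along the bore; one pair of flats faces its +x and -x, the others every 60 degrees.
- jar: Closed grey jar of paste, steel lid, 62 mm across, 52 mm high, loose among the parts. Leave it. Origin: centre of the underside. The five parts and this jar stand in two rows, about 95 mm or more apart, centre to centre; a flat spanner and a screwdriver lie along two edges of the cardboard.
There are look-alikes about, which are no part of the job. What is shaped like the flange but blue or purple is not meant. Leave any green look-alike of the spacer alone.

How it is judged:
By the outcome, as a careful person would: the job done as asked, in the order asked, and still so for the second after the job is handed in, with the robot touching nothing.
It also fails if it takes over 122 s, if anything falls off the work surface, if the arm or the gripper's body presses on something with over 40 N, if the wrist force passes 120 N, or if a joint passes its speed limit or range.

ROBOT

A 7-joint arm with a two-finger parallel gripper is mounted at the origin on the work surface. World frame = base frame: x ahead of the robot, y to its left, z up, the work surface at z = 0. Lengths are in m, angles in rad, forces in N, time in s.
With the tool pointing down it reaches from about 0.35 to 0.9 m from the base axis. Payload 8.1 kg.
Tool frame: the origin (TCP) lies at the very end of the fingers, on their centre line; the grasp point (between the pads) lies 19 mm behind it; z points along the fingers, y is the line along which they close (so a half turn about z gives the same grasp; the last joint's range is limited). The gripper opens to 92 mm and grips with 3 to 60 N. Pads are 19 mm wide; open, the fingers measure 130 mm over their backs; the gripper's body (75 mm by 190 mm) begins 47 mm behind the grasp point.
Start: joints at [-0.103, 0.434, 0.025, 1.573, -0.012, 1.134, -0.075], TCP at [0.625, -0, 0.227] pointing down, gripper open.
Joint ranges: [-2.62, 2.62], [-0.44, 2.09], [-1.27, 1.32], [0.08, 2.57], [-1.32, 4.46], [0.12, 2], [-2.74, 2.74]. Speed limits (rad/s): [2.22, 2.22, 3.01, 3.01, 3.14, 3.14, 3.14].

INTERFACE

Orientations are given as a rotation vector (axis times angle).
In Python, from cell import arm gives the robot as it stands.
- The arm moves only by the shell command python3 -m pendant 'ROWS' [FORCE]. ROWS is a JSON object of lists of equal length, an entry for each row: "slide": the shift along the tool's x, y, z in units of 0.3 m (1.0 is 0.3 m), a list of three; "dr": the turn, a rotation vector about the tool's x, y, z in units of 0.12 rad (1.0 is 0.12 rad), a list of three; "claw": the opening, from 0 (shut) to 1 (fully open). In form: {"slide": [[tx, ty, tz], ...], "dr": [[ax, ay, az], ...], "claw": [claw, ...]}. A call has 1 to 10 rows; each row shifts and turns the commanded pose from where the row before left it, along the tool's axes as they then stand; what a row does not reach is not made up. A row lasts 1/10 s, in which the tool goes at most 50 mm and 8.59 degrees, less where a joint would pass 70% of its speed; a pose out of reach is approached as far as the arm can. A call with a number of a shift or a turn outside -1 to 1 is refused whole. A call with a gripper value outside its range is refused whole. The fingers move at their own pace and stop on an object; FORCE is the grip in N (left out, the last holds). Time passes only in rows, so rows that do not move let the fingers close. It gives the time, the measured TCP pose, the force, the opening and the grip force at its end, in the units of the state.
- arm.observe(): the state, without advancing time (a new reading comes with each control period).
- arm.get_image(name): name is "scene" or "side" or "wrist"; returns the picture (400x640x3 uint8, red, green, blue); there is no depth.
- arm.calibration(name): a dict with "K" (3x3 intrinsics, pixels), "xyz" and "orientation" of the camera in the world. Camera axes: x right, y up, looking along -z (the intrinsics and any distortion apply to the point x, -y, -z); pixel columns grow to the right and rows downward; lengths in m; the calibration is good to about 2 mm. The wrist camera is an equidistant fisheye: a pixel r from the principal point sees the ray r / f radians off the axis. A picture is of the moment at which its call begins: read the wrist's pose just before it. calibration takes no time and is no camera call; for the wrist camera it gives the pose at the moment of the call.
- arm.sign_off(): hands the job in; it is judged then, once.
The state is a dict: "clock": time; "joints": joint angles; "dq": joint speeds; "joint_efforts": joint torques, N m; "position": TCP position; "ee_rot": TCP orientation; "force": force on the tool from outside, world axes, zero at the start; "ft_torque": the same for the moment, N m; "width": opening from 0.0 (shut) to 1.0 (fully open); "gripper_force": force on a finger pad.
Only numpy, scipy, OpenCV 4.12 (cv2) and the standard library are available. Lean on these libraries where they do the work, as an engineer would, in place of code of your own. Each camera call takes 0.05 s, during which the arm holds its last target. There are 200 camera calls.

## Working session

There is one attempt and no reset: what is moved stays moved. The work goes in short steps, Python scripts to look and compute and a shell command to move; the robot and the scene stay as the last step left them, time stands still between calls to the robot, and variables do not carry over. Pictures are saved under pics/ and viewed, at most 19 in all, crops included, and the job is handed in when it is done.

```bash
ls; mkdir -p pics; python3 - <<'E'
from cell import arm
import cv2,numpy as np
print({k:np.round(v,3).tolist() for k,v in arm.observe().items()})
for n in ["scene","side","wrist"]:
    c=arm.calibration(n); print(n,c)
    cv2.imwrite(f"pics/{n}0.png",arm.get_image(n)[:,:,::-1])
E
```

```text
pics
{'clock': 0.0, 'joints': [-0.103, 0.435, 0.025, 1.574, -0.012, 1.134, -0.075], 'dq': [0.002, 0.001, 0.0, 0.001, 0.0, -0.001, -0.001], 'joint_efforts': [0.0, -66.785, 0.985, -31.446, -0.061, 0.043, 0.0], 'position': [0.624, -0.0, 0.226], 'ee_rot': [-2.221, -2.221, 0.002], 'force': [0.21, 0.261, -0.086], 'ft_torque': [0.001, -0.046, -0.047], 'gripper_force': 0.0, 'width': 0.998}
scene {'K': array([[487.27482741,   0.        , 322.95187434],
       [  0.        , 487.27482741, 199.94616831],
       [  0.        ,   0.        ,   1.        ]]), 'xyz': array([ 1.08474519, -0.42766519,  1.07975463]), 'orientation': array([0.59532931, 0.29020379, 0.8610177 ])}
side {'K': array([[432.32803716,   0.        , 319.35347319],
       [  0.        , 432.32803716, 195.73054417],
       [  0.        ,   0.        ,   1.        ]]), 'xyz': array([0.11959116, 0.74576825, 0.64471032]), 'orientation': array([ 0.31297413, -1.22578966, -2.43628759])}
wrist {'K': array([[309.70691629,   0.        , 319.15096884],
       [  0.        , 309.70691629, 191.01094904],
       [  0.        ,   0.        ,   1.        ]]), 'xyz': array([0.62439086, 0.06975715, 0.3826639 ]), 'orientation': array([-0.2637716 ,  0.00107955,  0.00109964])}
```

View pics/scene0.png

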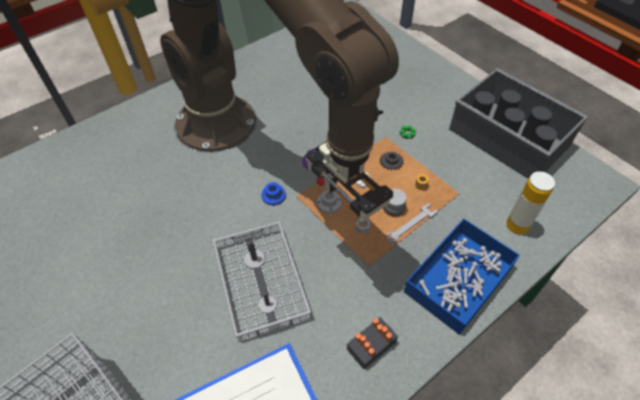

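View pics/side0.png

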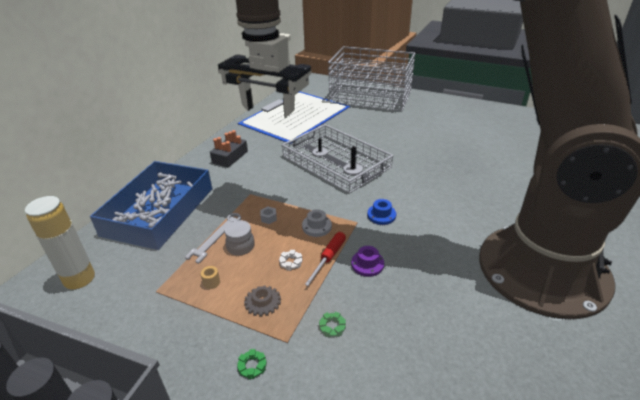

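View pics/wrist0.png

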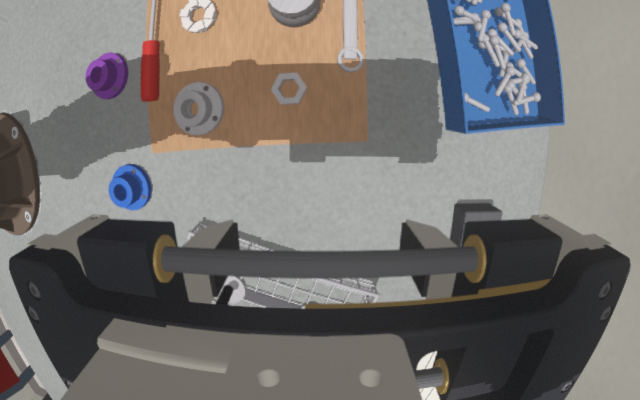

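Scene: the basket is at scene (262,280), with the tall post at (250,250) and the short one at (267,300). The wrist view shows the cardboard parts: flange (198,108), nut (289,88), spacer (198,14), jar (293,5).

```bash
cat > h.py <<'E'
from cell import arm
import cv2,numpy as np,json
from scipy.spatial.transform import Rotation as R
def shot(n,f):
    c=arm.calibration(n); im=arm.get_image(n)[:,:,::-1].copy()
    cv2.imwrite(f"pics/{f}.png",im); json.dump({k:np.array(v).tolist() for k,v in c.items()},open(f"pics/{f}.json","w"))
    return im
def load(f): return cv2.imread(f"pics/{f}.png"),json.load(open(f"pics/{f}.json"))
def ray(c,px,fish):
    K=np.array(c["K"]);p=np.array(px,float).reshape(-1,1,2)
    u=cv2.fisheye.undistortPoints(p,K,np.zeros(4)) if fish else cv2.undistortPoints(p,K,None)
    u=u.reshape(-1,2); d=np.c_[u[:,0],-u[:,1],-np.ones(len(u))]
    d=R.from_rotvec(c["orientation"]).apply(d); return np.array(c["xyz"]),d/np.linalg.norm(d,axis=1)[:,None]
def plane(c,px,z,fish=True):
    o,d=ray(c,px,fish); return o+d*((z-o[2])/d[:,2])[:,None]
def tri(rays):
    A=sum(np.eye(3)-np.outer(d,d) for o,d in rays); b=sum((np.eye(3)-np.outer(d,d))@o for o,d in rays)
    p=np.linalg.solve(A,b); return p,max(np.linalg.norm(np.cross(d,p-o)) for o,d in rays)
def proj(c,P,fish=True):
    v=R.from_rotvec(c["orientation"]).inv().apply(np.atleast_2d(P)-np.array(c["xyz"])); v=v*[1,-1,-1]
    K=np.array(c["K"]);r=np.hypot(v[:,0],v[:,1]);s=np.arctan2(r,v[:,2])/r if fish else 1/v[:,2]
    return np.c_[v[:,0]*s,v[:,1]*s]*K[0,0]+K[:2,2]
E
python3 - <<'E'
from h import *
c=arm.calibration("side");s=arm.calibration("scene")
np.set_printoptions(precision=3,suppress=True)
for n,p in dict(flange=(317,213),spacer=(290,259),spr=(262,293),bush=(210,272),nut=(268,211),jar=(238,228)).items(): print(n,plane(c,[p],.02,False))
for n,p in dict(tall=(352,168),short=(319,152)).items(): print(n,plane(c,[p],.008,False))
for n,p in dict(tall=(254,259),short=(266,304)).items(): print(n,plane(s,[p],.008,False))
E
```

```text
flange [[0.482 0.051 0.02 ]]
spacer [[0.465 0.209 0.02 ]]
spr [[0.469 0.309 0.02 ]]
bush [[0.592 0.307 0.02 ]]
nut [[0.59  0.092 0.02 ]]
jar [[0.619 0.172 0.02 ]]
tall [[ 0.49  -0.178  0.008]]
short [[ 0.609 -0.218  0.008]]
tall [[ 0.494 -0.182  0.008]]
short [[ 0.613 -0.228  0.008]]
```

```bash
python3 -m pendant '{"slide":[[0.16,0,-0.05],[0.16,0,-0.05],[0.16,0,-0.05],[0,0,-0.05],[0,0,0],[0,0,0]],"dr":[[0,0,0],[0,0,0],[0,0,0],[0,0,0],[0,0,0],[0,0,0]],"claw":[1,1,1,1,1,1]}' 30; python3 -c "
from h import *
shot('wrist','wB')"
```

```text
clock: 0.75
position: [0.6251, 0.1418, 0.2859]
ee_rot: [2.223, 2.219, -0.001]
force: [0.2, -0.4, -0.2]
width: 0.999
gripper_force: 0.0
```

```bash
python3 -m pendant '{"slide":[[-0.15,-0.1,0],[-0.15,-0.1,0],[-0.1,-0.1,0],[0,0,0],[0,0,0]],"dr":[[0,0,0],[0,0,0],[0,0,0],[0,0,0],[0,0,0]],"claw":[1,1,1,1,1]}'; python3 -c "
from h import *
shot('wrist','wC')"
python3 -m pendant '{"slide":[[-0.15,0,0],[-0.15,0,0],[-0.15,0,0],[-0.15,0,0],[-0.15,0,0],[-0.15,0,0],[-0.15,0,0],[0,0,0],[0,0,0]],"dr":[[0,0,0],[0,0,0],[0,0,0],[0,0,0],[0,0,0],[0,0,0],[0,0,0],[0,0,0],[0,0,0]],"claw":[1,1,1,1,1,1,1,1,1]}'; python3 -c "
from h import *
shot('wrist','wD')"
python3 -m pendant '{"slide":[[-0.15,0.1,0],[-0.15,0.1,0],[0,0,0],[0,0,0]],"dr":[[0,0,0],[0,0,0],[0,0,0],[0,0,0]],"claw":[1,1,1,1]}'; python3 -c "
from h import *
shot('wrist','wE')
a=[load(f'w{k}')[0] for k in 'BCDE']
cv2.imwrite('pics/BC.png',cv2.resize(np.vstack([a[0][:270],a[1][:270]]),None,fx=1.1,fy=1.1))
cv2.imwrite('pics/DE.png',cv2.resize(np.vstack([a[2][:270],a[3][:270]]),None,fx=1.1,fy=1.1))"
```

```text
clock: 1.3
position: [0.5389, 0.028, 0.2862]
ee_rot: [-2.226, -2.217, 0.001]
force: [0.4, -0.5, 0.3]
width: 0.999
gripper_force: 0.0
clock: 2.25
position: [0.5401, -0.2855, 0.2854]
ee_rot: [-2.222, -2.219, 0.001]
force: [0.8, 1.5, 0.2]
width: 0.996
gripper_force: 0.0
clock: 2.7
position: [0.5962, -0.3668, 0.285]
ee_rot: [-2.218, -2.222, -0.0]
force: [-0.0, 0.7, -0.1]
width: 1.004
gripper_force: 0.0
```

View pics/BC.png

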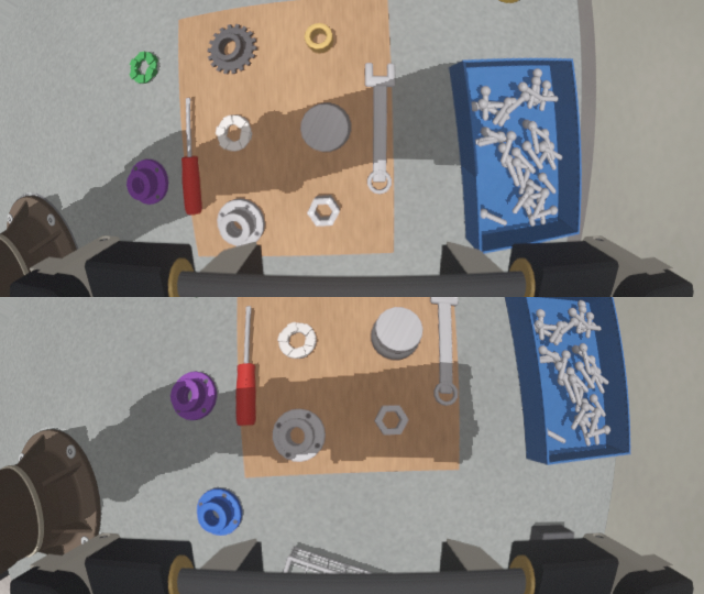

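View pics/DE.png

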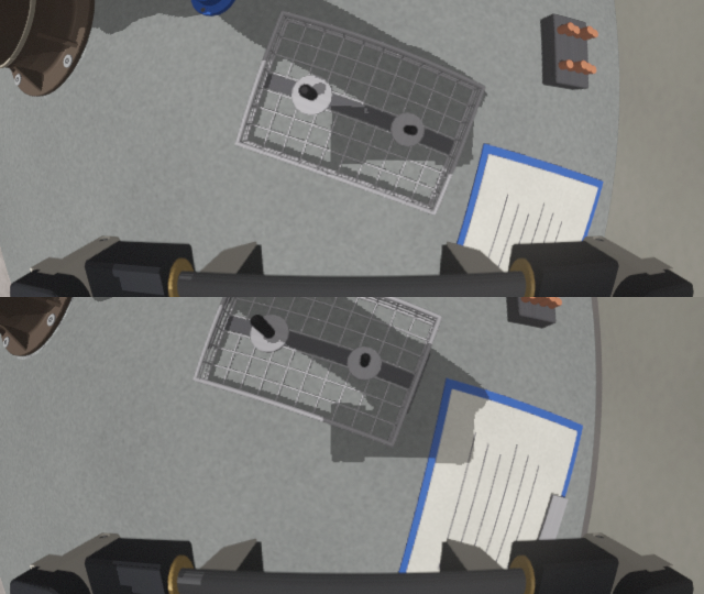

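Composite B/C: flange (240,220)/(298,436), nut (324,210)/(392,420), spacer (233,132)/(297,340), sprocket (232,47), bush (319,37) and jar (325,128). D/E show the tall post at (308,92)/(262,326) and the short post at (408,130)/(365,360). Now a zoomed mosaic.

```bash
cat > mos.py <<'E'
from h import *
T=[('wD',(281,85)),('wE',(241,27)),('wD',(371,118)),('wE',(332,60)),('wB',(218,198)),('wC',(271,125)),('wB',(294,191)),('wC',(356,111)),('wB',(212,118)),('wC',(270,38)),('wB',(211,42)),('wB',(290,34))]
ims=[]
for f,(u,v) in T:
    im=load(f)[0]; u0,v0=u-27,max(v-27,0)
    t=cv2.resize(im[v0:v0+54,u0:u0+54],(200,200),interpolation=cv2.INTER_CUBIC); cv2.putText(t,f"{f}{u0},{v0}",(2,10),0,.35,(0,0,255)); ims.append(t)
cv2.imwrite('pics/mos.png',np.vstack([np.hstack(ims[i:i+4]) for i in (0,4,8)]))
E
python3 mos.py
```

```text
(no output)
```

View pics/mos.png

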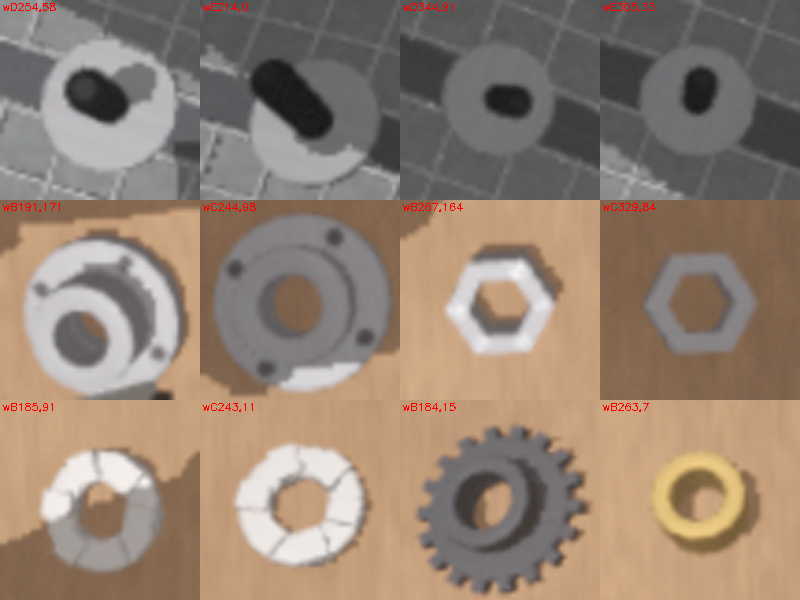

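The mosaic resolves all rims clearly: foot plates, bores, hex and disc outlines. I'll turn these centres into points.

```bash
python3 - <<'E'
from h import *
np.set_printoptions(precision=4,suppress=True)
def g(f,u0,v0,t): return f,(u0+(t[0]+.5)/3.704-.5,v0+(t[1]+.5)/3.704-.5)
D={'tallfoot':(.008,[g('wD',254,58,(108.5,105)),g('wE',214,0,(114,121))]),
'talltop':(.076,[g('wD',254,58,(83,88)),g('wE',214,0,(71,79))]),
'shortfoot':(.008,[g('wD',344,91,(98,99)),g('wE',305,33,(98,101))]),
'shorttop':(.052,[g('wD',344,91,(122,102)),g('wE',305,33,(102,77))]),
'flangetop':(.039,[g('wB',191,171,(80.5,138)),g('wC',244,98,(89.5,104.5))]),
'nuttop':(.023,[g('wB',267,164,(99,105)),g('wC',329,84,(100,103))]),
'spacertop':(.017,[g('wB',185,91,(102,111)),g('wC',243,11,(100,104))]),
'sprtop':(.027,[g('wB',184,15,(84,102))]),'sprdisc':(.011,[g('wB',184,15,(100,109))]),
'bushtop':(.035,[g('wB',263,7,(97.5,96))])}
for n,(z,L) in D.items():
    rs=[]
    for f,p in L:
        c=load(f)[1]; o,d=ray(c,[p],True); rs.append((o,d[0])); print(n,f,np.round(p,1),plane(c,[p],z)[0,:2])
    if len(rs)>1: print('   tri',*tri(rs))
# nut hex angle
c=load('wC')[1]
for t in ((43,103),(157,103)): print('nutcorner',plane(c,[g('wC',329,84,t)[1]],.023))
E
```

```text
tallfoot wD [282.9  86. ] [ 0.4894 -0.1821]
tallfoot wE [244.4  32.3] [ 0.4897 -0.1822]
   tri [ 0.4894 -0.182   0.0071] 8.562278530566391e-05
talltop wD [276.   81.4] [ 0.4892 -0.1816]
talltop wE [232.8  21. ] [ 0.4914 -0.1841]
   tri [ 0.4877 -0.1804  0.0635] 0.00020674601880457885
shortfoot wD [370.1 117.4] [ 0.6109 -0.2259]
shortfoot wE [331.1  59.9] [ 0.6117 -0.2266]
   tri [ 0.6117 -0.226   0.0036] 0.00010890254928877367
shorttop wD [376.6 118.2] [ 0.6121 -0.2257]
shorttop wE [332.2  53.4] [ 0.6114 -0.2254]
   tri [ 0.6114 -0.2257  0.0547] 0.00018391628884188493
flangetop wB [212.4 207.9] [0.4722 0.0774]
flangetop wC [267.8 125.8] [0.4716 0.0772]
   tri [0.4715 0.077  0.0375] 0.00017755646968967503
nuttop wB [293.4 192. ] [0.5885 0.0966]
nuttop wC [355.6 111.4] [0.5879 0.0952]
   tri [0.5883 0.0953 0.0188] 0.0001562515384019436
spacertop wB [212.2 120.6] [0.4732 0.1999]
spacertop wC [269.6  38.7] [0.4714 0.1986]
   tri [0.4707 0.1999 0.0107] 0.0003300044202684431
sprtop wB [206.3  42.2] [0.4691 0.3122]
sprdisc wB [210.6  44.1] [0.4699 0.3124]
bushtop wB [289.   32.6] [0.5856 0.3151]
nutcorner [[0.5671 0.095  0.023 ]]
nutcorner [[0.609  0.0957 0.023 ]]
```

```bash
python3 -m pendant '{"slide":[[0.148,-0.0415,0.03],[0.148,-0.0415,0.03],[0.148,-0.0415,0.03],[0.148,-0.0415,0.03],[0.148,-0.0415,0.03],[0.148,-0.0415,0.06],[0.148,-0.0415,0.06],[0.148,-0.0415,0.06],[0.148,-0.0415,0.06],[0.148,-0.0415,0.06]],"dr":[[0,0,0],[0,0,0],[0,0,0],[0,0,0],[0,0,0],[0,0,0],[0,0,0],[0,0,0],[0,0,0],[0,0,0]],"claw":[1,1,1,1,1,1,1,1,1,1]}' 60;  python3 -m pendant '{"slide":[[0,0,0],[0,0,0],[0,0,0]],"dr":[[0,0,0],[0,0,0],[0,0,0]],"claw":[1,1,1]}';python3 -c "
from h import *
shot('wrist','wF')"
```

```text
clock: 3.75
position: [0.4687, 0.0791, 0.1519]
ee_rot: [2.218, 2.224, 0.004]
force: [1.1, 1.1, -0.7]
width: 1.0
gripper_force: 0.0
clock: 4.05
position: [0.4706, 0.0756, 0.1523]
ee_rot: [2.22, 2.221, 0.002]
force: [0.7, -0.5, 0.2]
width: 1.002
gripper_force: 0.0
```

View pics/wF.png

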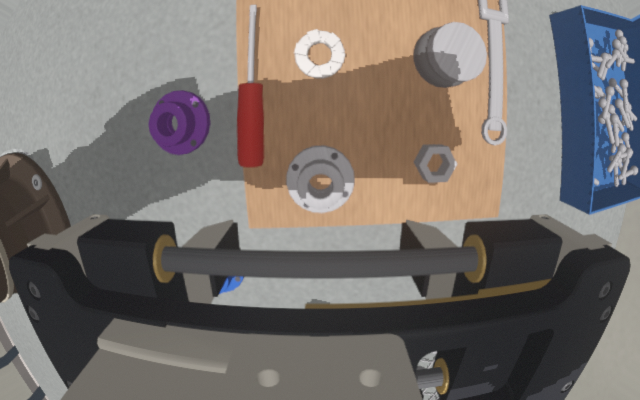

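wF: the flange sits centred ahead of the fingers, bore at (321,183); spacer at (320,53), nut at (435,163).

```bash
python3 -c "
from h import *
c=load('wF')[1]
for p,z in (((321,184),.039),((320,53),.017),((435,163),.023)): print(plane(c,[p],z))"
python3 -m pendant '{"slide":[[0.004,0.004,0.12],[0,0,0.12],[0,0,0.12],[0,0,0.04],[0,0,0.02],[0,0,0],[0,0,0]],"dr":[[0,0,0],[0,0,0],[0,0,0],[0,0,0],[0,0,0],[0,0,0],[0,0,0]],"claw":[1,1,1,1,1,1,1]}'
```

```text
[[0.47213012 0.07909337 0.039     ]]
[[0.47111835 0.1991763  0.017     ]]
[[0.58423866 0.09686358 0.023     ]]
clock: 4.8
position: [0.4728, 0.077, 0.0267]
ee_rot: [2.221, 2.22, 0.003]
force: [-0.9, 0.4, 0.6]
width: 1.0
gripper_force: 0.0
```

```bash
python3 -m pendant '{"slide":[[0.003,0,0.03],[0,0,0],[0,0,0],[0,0,0],[0,0,0],[0,0,0],[0,0,0],[0,0,0],[0,0,0],[0,0,0]],"dr":[[0,0,0],[0,0,0],[0,0,0],[0,0,0],[0,0,0],[0,0,0],[0,0,0],[0,0,0],[0,0,0],[0,0,0]],"claw":[1,1,0.3,0.3,0.3,0.3,0.3,0.3,0.3,0.3]}' 60
```

```text
clock: 5.8
position: [0.4717, 0.0779, 0.0165]
ee_rot: [2.221, 2.221, 0.0]
force: [-0.5, -0.4, 1.4]
width: 0.47
gripper_force: 60.0
```

```bash
python3 -m pendant '{"slide":[[0,0,-0.03],[0,0,-0.1],[0,0,-0.15],[0,0,-0.12],[-0.06,0.006,0],[-0.12,0.01,0],[-0.12,0.01,0],[-0.12,0.01,0],[-0.12,0.01,0],[-0.12,0.008,0]],"dr":[[0,0,0],[0,0,0],[0,0,0],[0,0,0],[0,0,0],[0,0,0],[0,0,0],[0,0,0],[0,0,0],[0,0,0]],"claw":[0.3,0.3,0.3,0.3,0.3,0.3,0.3,0.3,0.3,0.3]}'
python3 -m pendant '{"slide":[[-0.12,0.005,0],[-0.06,0,0],[-0.027,0,0],[0,0,0],[0,0,0],[0,0,0]],"dr":[[0,0,0],[0,0,0],[0,0,0],[0,0,0],[0,0,0],[0,0,0]],"claw":[0.3,0.3,0.3,0.3,0.3,0.3]}'
python3 -c "
from h import *
a=shot('wrist','wG');b=shot('side','sG')
cv2.imwrite('pics/G.png',np.vstack([a[:230],cv2.resize(b[60:220,220:440],(640,370)[0:2])[:370]]))"
```

```text
clock: 6.8
position: [0.4873, -0.1215, 0.1367]
ee_rot: [-2.221, -2.221, 0.0]
force: [0.5, 0.8, -4.5]
width: 0.469
gripper_force: 60.0
clock: 7.4
position: [0.4895, -0.1804, 0.1365]
ee_rot: [-2.218, -2.223, -0.001]
force: [0.8, 0.0, -4.9]
width: 0.47
gripper_force: 60.0
```

View pics/G.png

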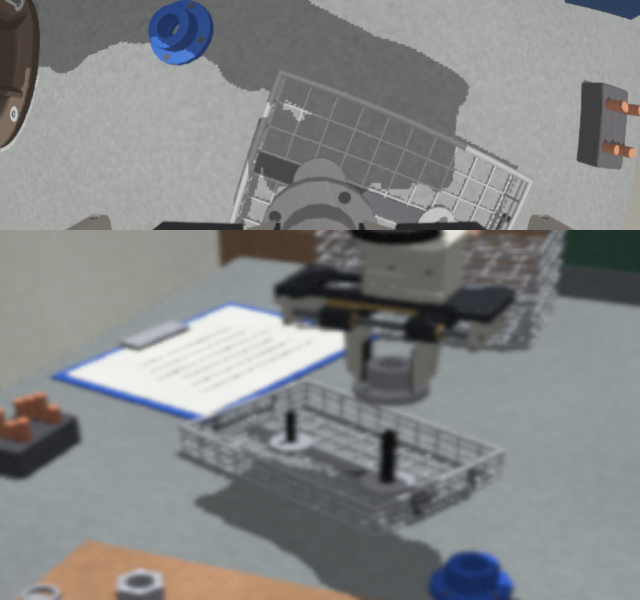

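G: the flange hangs level from the fingers above the tall post (side crop post at (388,455)). I'll lower it in steps, watching the force.

```bash
python3 -m pendant '{"slide":[[-0.005,0,0.08],[0,0,0.08],[0,0,0.05],[0,0,0.02],[0,0,0]],"dr":[[0,0,0],[0,0,0],[0,0,0],[0,0,0],[0,0,0]],"claw":[0.3,0.3,0.3,0.3,0.3]}'
python3 -m pendant '{"slide":[[0,0,0.04],[0,0,0.04],[0,0,0.03],[0,0,0.02],[0,0,0]],"dr":[[0,0,0],[0,0,0],[0,0,0],[0,0,0],[0,0,0]],"claw":[0.3,0.3,0.3,0.3,0.3]}'
```

```text
clock: 8.0
position: [0.4891, -0.1831, 0.067]
ee_rot: [-2.22, -2.221, 0.001]
force: [0.0, -0.2, -3.7]
width: 0.469
gripper_force: 60.0
clock: 8.5
position: [0.4888, -0.1837, 0.0275]
ee_rot: [-2.221, -2.22, 0.001]
force: [-0.6, 0.7, -5.8]
width: 0.468
gripper_force: 60.0
```

```bash
python3 -m pendant '{"slide":[[0.004,0,0.01],[0,0,0.004],[0,0,0],[0,0,0]],"dr":[[0,0,0],[0,0,0],[0,0,0],[0,0,0]],"claw":[0.3,0.3,0.3,0.3]}'
python3 -m pendant '{"slide":[[0,0,0.004],[0,0,0],[0,0,0]],"dr":[[0,0,0],[0,0,0],[0,0,0]],"claw":[0.3,0.3,0.3]}'
```

```text
clock: 8.9
position: [0.4896, -0.1826, 0.0245]
ee_rot: [2.221, 2.221, 0.0]
force: [0.3, 0.1, -5.3]
width: 0.473
gripper_force: 60.0
clock: 9.2
position: [0.4894, -0.1826, 0.0231]
ee_rot: [2.221, 2.221, 0.0]
force: [1.2, 0.4, -4.3]
width: 0.471
gripper_force: 60.0
```

```bash
python3 -m pendant '{"slide":[[0,0,0.003],[0,0,0],[0,0,0]],"dr":[[0,0,0],[0,0,0],[0,0,0]],"claw":[0.3,0.3,0.3]}'
python3 -m pendant '{"slide":[[0,0,0.003],[0,0,0],[0,0,0]],"dr":[[0,0,0],[0,0,0],[0,0,0]],"claw":[0.3,0.3,0.3]}'
python3 -m pendant '{"slide":[[0,0,0.003],[0,0,0],[0,0,0]],"dr":[[0,0,0],[0,0,0],[0,0,0]],"claw":[0.3,0.3,0.3]}'
```

```text
clock: 9.5
position: [0.4894, -0.1825, 0.0221]
ee_rot: [-2.222, -2.221, -0.0]
force: [0.9, 0.0, -4.1]
width: 0.468
gripper_force: 60.0
clock: 9.8
position: [0.4895, -0.1826, 0.0215]
ee_rot: [2.221, 2.221, 0.0]
force: [-0.4, 0.6, 1.8]
width: 0.472
gripper_force: 60.0
clock: 10.1
position: [0.4895, -0.1826, 0.0214]
ee_rot: [2.221, 2.221, 0.001]
force: [-5.0, 1.7, 14.2]
width: 0.469
gripper_force: 60.0
```

```bash
python3 -m pendant '{"slide":[[0,0,-0.002],[0,0,0],[0,0,0],[0,0,-0.1],[0,0,-0.14],[0,0,-0.12],[0.08,0,0],[0.15,-0.006,0],[0.15,-0.006,0],[0.15,-0.006,0]],"dr":[[0,0,0],[0,0,0],[0,0,0],[0,0,0],[0,0,0],[0,0,0],[0,0,0],[0,0,0],[0,0,0],[0,0,0]],"claw":[0.62,0.62,0.62,0.62,0.62,0.62,0.62,0.8,0.8,0.8]}' 25
python3 -m pendant '{"slide":[[0.15,-0.01,0],[0.15,-0.01,0],[0.15,-0.01,0],[0.15,-0.01,0],[0.1,0,0],[0.04,0,0],[0,0,0],[0,0,0]],"dr":[[0,0,0],[0,0,0],[0,0,0],[0,0,0],[0,0,0],[0,0,0],[0,0,0],[0,0,0]],"claw":[0.8,0.8,0.8,0.8,0.8,0.8,0.8,0.8]}'
python3 -c "
from h import *
a=shot('wrist','wH');b=shot('side','sH')
cv2.imwrite('pics/H.png',np.vstack([a[:230],cv2.resize(b[90:220,240:420],(512,370))[:,:].repeat(1,1) if 0 else cv2.resize(b[90:220,220:440],(640,370))]))"
```

```text
clock: 11.1
position: [0.484, -0.0221, 0.1291]
ee_rot: [2.222, 2.22, 0.001]
force: [-0.5, 0.2, -1.1]
width: 0.793
gripper_force: 0.0
clock: 11.9
position: [0.4722, 0.1968, 0.1287]
ee_rot: [2.222, 2.22, -0.002]
force: [-0.5, -0.4, 0.2]
width: 0.802
gripper_force: 0.0
```

View pics/H.png

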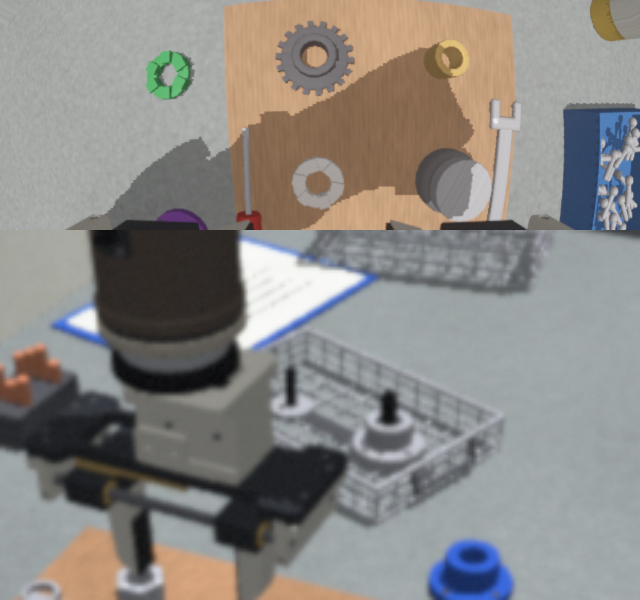

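H: the flange sits flat on the tall post's foot. In the wrist view the spacer is at (318,184), sprocket bore (315,57), bush (452,59).

```bash
python3 -c "
from h import *
np.set_printoptions(precision=4,suppress=True)
c=load('wH')[1];b=load('wB')[1]
for p,z in (((318,184),.017),((315,56),.027),((452,59),.035)): print(plane(c,[p],z))
for p,q in (((315,56),(206.3,42.2)),((452,59),(289,32.6))): print('tri',*tri([(lambda o,d:(o,d[0]))(*ray(k,[x],True)) for k,x in ((c,p),(b,q))]))"
python3 -m pendant '{"slide":[[0.006,0,0.12],[0,0,0.12],[0,0,0.1],[0,0,0.05],[0,0,0.02],[0,0,0],[0,0,0],[0,0,0]],"dr":[[0,0,0],[0,0,0],[0,0,0],[0,0,0],[0,0,0],[0,0,0],[0,0,0],[0,0,0]],"claw":[0.8,0.8,0.8,0.8,0.8,0.8,0.8,0.8]}'
```

```text
[[0.4708 0.2005 0.017 ]]
[[0.4685 0.3114 0.027 ]]
[[0.5842 0.3145 0.035 ]]
tri [0.4686 0.312  0.0259] 0.0004150736064216193
tri [0.5854 0.3153 0.0325] 0.0003466142633956874
clock: 12.8
position: [0.4728, 0.2003, 0.007]
ee_rot: [2.222, 2.22, 0.003]
force: [0.6, -0.8, 0.1]
width: 0.802
gripper_force: 0.0
```

```bash
python3 -m pendant '{"slide":[[0,-0.003,0.006],[0,0,0],[0,0,0],[0,0,0],[0,0,0],[0,0,0],[0,0,0],[0,0,0],[0,0,0]],"dr":[[0,0,0],[0,0,0],[0,0,0],[0,0,0],[0,0,0],[0,0,0],[0,0,0],[0,0,0],[0,0,0]],"claw":[0.8,0.4,0.4,0.4,0.4,0.4,0.4,0.4,0.4]}' 25
```

```text
clock: 13.7
position: [0.4711, 0.2003, 0.0042]
ee_rot: [-2.222, -2.221, -0.0]
force: [-0.0, 0.3, 1.8]
width: 0.512
gripper_force: 25.0
```

```bash
python3 -m pendant '{"slide":[[0,0,-0.05],[0,0,-0.12],[0,0,-0.13],[-0.1,0.005,-0.06],[-0.15,0.008,0],[-0.15,0.008,0],[-0.15,0.008,0],[-0.15,0.008,0],[-0.15,0.008,0],[-0.15,0.008,0]],"dr":[[0,0,0],[0,0,0],[0,0,0],[0,0,0],[0,0,0],[0,0,0],[0,0,0],[0,0,0],[0,0,0],[0,0,0]],"claw":[0.4,0.4,0.4,0.4,0.4,0.4,0.4,0.4,0.4,0.4]}'
python3 -m pendant '{"slide":[[-0.15,0.008,0],[-0.1,0,0],[-0.025,0,0],[0,0,0],[0,0,0]],"dr":[[0,0,0],[0,0,0],[0,0,0],[0,0,0],[0,0,0]],"claw":[0.4,0.4,0.4,0.4,0.4]}'
```

```text
clock: 14.7
position: [0.4867, -0.1016, 0.1122]
ee_rot: [2.221, 2.221, 0.0]
force: [1.0, 0.4, -0.0]
width: 0.507
gripper_force: 25.0
clock: 15.2
position: [0.4894, -0.1809, 0.112]
ee_rot: [-2.22, -2.222, -0.001]
force: [0.7, 0.1, -1.5]
width: 0.508
gripper_force: 25.0
```

```bash
python3 -m pendant '{"slide":[[-0.003,0,0.07],[0,0,0.06],[0,0,0.03],[0,0,0.03],[0,0,0.01],[0,0,0],[0,0,0]],"dr":[[0,0,0],[0,0,0],[0,0,0],[0,0,0],[0,0,0],[0,0,0],[0,0,0]],"claw":[0.4,0.4,0.4,0.4,0.4,0.4,0.4]}'
python3 -m pendant '{"slide":[[0,0,0.006],[0,0,0.003],[0,0,0],[0,0,0]],"dr":[[0,0,0],[0,0,0],[0,0,0],[0,0,0]],"claw":[0.4,0.4,0.4,0.4]}'
python3 -m pendant '{"slide":[[0,0,0.004],[0,0,0],[0,0,0]],"dr":[[0,0,0],[0,0,0],[0,0,0]],"claw":[0.4,0.4,0.4]}'
```

```text
clock: 15.9
position: [0.4898, -0.1831, 0.0526]
ee_rot: [2.221, 2.221, 0.001]
force: [0.2, 0.6, 0.1]
width: 0.509
gripper_force: 25.0
clock: 16.3
position: [0.4894, -0.1832, 0.0496]
ee_rot: [2.222, 2.221, 0.0]
force: [0.7, 0.2, 0.2]
width: 0.512
gripper_force: 25.0
clock: 16.6
position: [0.4894, -0.1832, 0.0482]
ee_rot: [-2.222, -2.221, 0.0]
force: [-0.2, -0.7, -0.3]
width: 0.509
gripper_force: 25.0
```

```bash
for i in 1; do python3 -m pendant '{"slide":[[0.002,0,0.004],[0,0,0],[0,0,0]],"dr":[[0,0,0],[0,0,0],[0,0,0]],"claw":[0.4,0.4,0.4]}'
python3 -m pendant '{"slide":[[0,0,0.003],[0,0,0],[0,0,0]],"dr":[[0,0,0],[0,0,0],[0,0,0]],"claw":[0.4,0.4,0.4]}'
python3 -m pendant '{"slide":[[0,0,0.003],[0,0,0],[0,0,0]],"dr":[[0,0,0],[0,0,0],[0,0,0]],"claw":[0.4,0.4,0.4]}'; done
```

```text
clock: 16.9
position: [0.4894, -0.1825, 0.047]
ee_rot: [-2.221, -2.221, 0.0]
force: [0.4, 0.7, -0.5]
width: 0.509
gripper_force: 25.0
clock: 17.2
position: [0.4894, -0.1826, 0.0461]
ee_rot: [-2.222, -2.221, 0.0]
force: [-0.1, 0.3, -0.9]
width: 0.508
gripper_force: 25.0
clock: 17.5
position: [0.4894, -0.1826, 0.0452]
ee_rot: [-2.222, -2.221, 0.0]
force: [0.1, -0.0, -0.5]
width: 0.51
gripper_force: 25.0
```

```bash
python3 -m pendant '{"slide":[[0,0,0.002],[0,0,0],[0,0,0]],"dr":[[0,0,0],[0,0,0],[0,0,0]],"claw":[0.4,0.4,0.4]}'
python3 -m pendant '{"slide":[[0,0,0.002],[0,0,0],[0,0,0]],"dr":[[0,0,0],[0,0,0],[0,0,0]],"claw":[0.4,0.4,0.4]}'
```

```text
clock: 17.8
position: [0.4894, -0.1826, 0.0451]
ee_rot: [2.221, 2.221, 0.0]
force: [-1.7, 1.0, 7.1]
width: 0.506
gripper_force: 25.0
clock: 18.1
position: [0.4894, -0.1826, 0.0451]
ee_rot: [2.221, 2.221, 0.001]
force: [-3.6, 1.5, 14.3]
width: 0.509
gripper_force: 25.0
```

```bash
python3 -m pendant '{"slide":[[0,0,-0.003],[0,0,0],[0,0,0],[0,0,-0.1],[0,0,-0.14],[0.05,0,-0.04],[0.15,-0.008,0],[0.15,-0.008,0],[0.15,-0.008,0],[0.15,-0.008,0]],"dr":[[0,0,0],[0,0,0],[0,0,0],[0,0,0],[0,0,0],[0,0,0],[0,0,0],[0,0,0],[0,0,0],[0,0,0]],"claw":[0.62,0.62,0.62,0.62,0.62,0.62,0.7,0.9,0.9,0.9]}' 60
python3 -m pendant '{"slide":[[0.15,-0.008,0],[0.15,-0.008,0],[0.15,-0.008,0],[0.15,-0.008,0],[0.15,-0.005,0],[0.15,0,0],[0.08,0,0],[0.02,0,0],[0,0,0],[0,0,0]],"dr":[[0,0,0],[0,0,0],[0,0,0],[0,0,0],[0,0,0],[0,0,0],[0,0,0],[0,0,0],[0,0,0],[0,0,0]],"claw":[0.9,0.9,0.9,0.9,0.9,0.9,0.9,0.9,0.9,0.9]}'
python3 -c "
from h import *
a=shot('wrist','wI');b=shot('side','sI')
cv2.imwrite('pics/I.png',np.vstack([a[:230],cv2.resize(b[90:220,220:440],(640,370))]))"
```

```text
clock: 19.1
position: [0.4795, 0.014, 0.129]
ee_rot: [2.222, 2.221, 0.0]
force: [1.1, 0.9, 0.7]
width: 0.883
gripper_force: 0.0
clock: 20.1
position: [0.469, 0.3106, 0.1287]
ee_rot: [2.223, 2.219, -0.002]
force: [-0.3, -0.3, -0.3]
width: 0.897
gripper_force: 0.0
```

View pics/I.png

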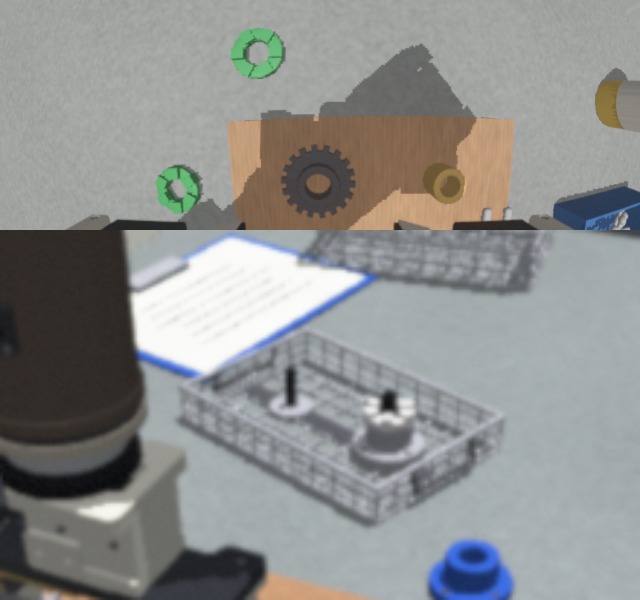

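I: the spacer sits flat on the flange. The sprocket bore is at (319,182), centred ahead of the fingers.

```bash
python3 -c "
from h import *
c=load('wI')[1]
for p,z in (((319,182),.027),((451,185),.035)): print(plane(c,[p],z))"
python3 -m pendant '{"slide":[[0.003,0,0.12],[0,0,0.12],[0,0,0.08],[0,0,0.04],[0,0,0.014],[0,0,0],[0,0,0],[0,0,0]],"dr":[[0,0,0],[0,0,0],[0,0,0],[0,0,0],[0,0,0],[0,0,0],[0,0,0],[0,0,0]],"claw":[0.9,0.9,0.9,0.9,0.9,0.9,0.9,0.9]}'
```

```text
[[0.46855811 0.31850705 0.027     ]]
[[0.58560994 0.3181235  0.035     ]]
clock: 21.0
position: [0.4695, 0.3138, 0.018]
ee_rot: [2.221, 2.221, 0.003]
force: [-0.8, -0.1, -0.7]
width: 0.9
gripper_force: 0.0
```

The two sprocket y estimates disagree (0.312 against 0.3185), so I'll look again between the open fingers.

```bash
python3 -c "
from h import *
a=shot('wrist','wJ');i=load('wI')[0]
cv2.imwrite('pics/J.png',np.hstack([cv2.resize(a[140:270,220:420],(400,260)),cv2.resize(i[132:232,262:372],(286,260))]))
c=load('wJ')[1];print(c['xyz'])
print(proj(c,[[.4695,.312,.027],[.4695,.318,.027],[.4695,.312+.019,.027],[.4695,.312+.0345,.011]]))
print(plane(load('wI')[1],[(318,181)],.011))"
```

```text
[0.4688491126424137, 0.38341817238441883, 0.17470573887592747]
[[319.75338377 249.23444934]
 [319.77095242 238.87662607]
 [319.80889286 215.36628385]
 [319.73292468 178.44551187]]
[[0.46763623 0.31559662 0.011     ]]
```

View pics/J.png

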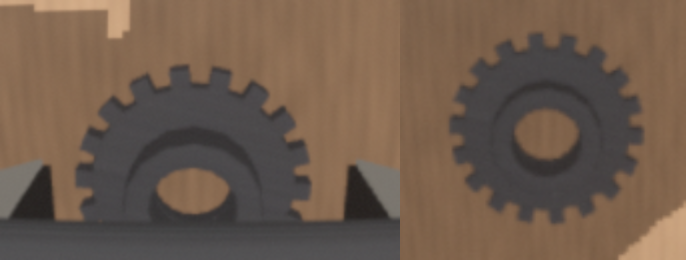

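J: teeth top at crop row 66 and bore back edge at row 167, which gives y≈0.315. I'll shift slightly and grip.

```bash
python3 -m pendant '{"slide":[[0.003,-0.002,0.012],[0,0,0.004],[0,0,0],[0,0,0],[0,0,0],[0,0,0],[0,0,0],[0,0,0],[0,0,0],[0,0,0]],"dr":[[0,0,0],[0,0,0],[0,0,0],[0,0,0],[0,0,0],[0,0,0],[0,0,0],[0,0,0],[0,0,0],[0,0,0]],"claw":[0.9,0.9,0.9,0.3,0.3,0.3,0.3,0.3,0.3,0.3]}' 60;python3 -m pendant '{"slide":[[0,0,0],[0,0,0]],"dr":[[0,0,0],[0,0,0]],"claw":[0.3,0.3]}' 60
```

```text
clock: 22.05
position: [0.4681, 0.3143, 0.012]
ee_rot: [2.222, 2.221, -0.0]
force: [0.5, -0.5, 0.7]
width: 0.395
gripper_force: 60.0
clock: 22.25
position: [0.4681, 0.3142, 0.012]
ee_rot: [2.222, 2.221, -0.0]
force: [-0.0, -0.4, 0.8]
width: 0.399
gripper_force: 60.0
```

```bash
python3 -m pendant '{"slide":[[0,0,-0.04],[0,0,-0.12],[0,0,-0.15],[-0.06,0,-0.1],[-0.15,0.007,0],[-0.15,0.007,0],[-0.15,0.007,0],[-0.15,0.007,0],[-0.15,0.007,0],[-0.15,0.007,0]],"dr":[[0,0,0],[0,0,0],[0,0,0],[0,0,0],[0,0,0],[0,0,0],[0,0,0],[0,0,0],[0,0,0],[0,0,0]],"claw":[0.3,0.3,0.3,0.3,0.3,0.3,0.3,0.3,0.3,0.3]}'
python3 -m pendant '{"slide":[[-0.15,0.007,0],[-0.15,0.007,0],[-0.15,0.007,0],[-0.15,0.007,0],[-0.07,0,0],[-0.02,0,0],[0,0,0],[0,0,0],[0,0,0]],"dr":[[0,0,0],[0,0,0],[0,0,0],[0,0,0],[0,0,0],[0,0,0],[0,0,0],[0,0,0],[0,0,0]],"claw":[0.3,0.3,0.3,0.3,0.3,0.3,0.3,0.3,0.3]}'
python3 -c "
from h import *
np.set_printoptions(precision=4,suppress=True)
print(arm.observe()['position'],arm.observe()['position'])
a=shot('wrist','wK');b=shot('side','sK')
cv2.imwrite('pics/K.png',np.vstack([a[100:260,160:480].repeat(2,0).repeat(2,1)[:250],cv2.resize(b[60:190,280:400],(640,350))]))"
```

```text
clock: 23.25
position: [0.4805, 0.0245, 0.1359]
ee_rot: [2.221, 2.221, 0.001]
force: [0.5, 0.7, -2.3]
width: 0.395
gripper_force: 60.0
clock: 24.15
position: [0.4893, -0.1789, 0.1351]
ee_rot: [-2.218, -2.224, -0.001]
force: [-0.0, 0.4, -2.2]
width: 0.396
gripper_force: 60.0
[ 0.4893 -0.1789  0.1351] [ 0.4893 -0.1789  0.1351]
```

View pics/K.png

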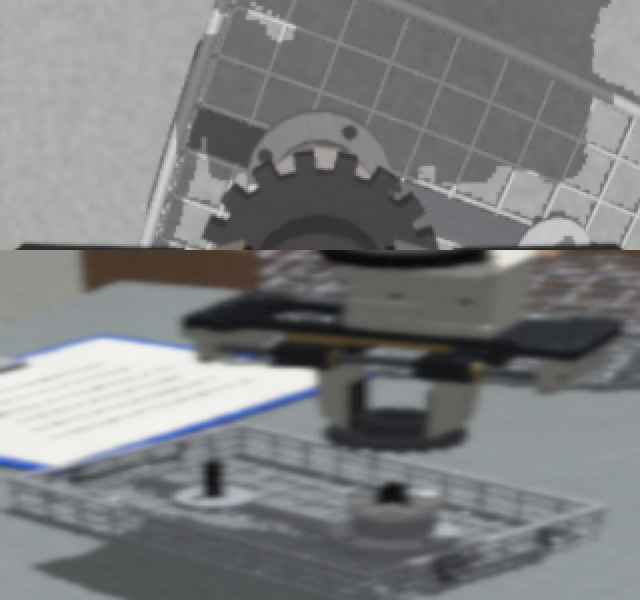

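K: the sprocket hangs level above the post, its back teeth edge at wrist row ~174. I'll check its offset in the grip.

```bash
python3 -c "
from h import *
c=load('wK')[1];print(plane(c,[(319.5,174)],.134)-[0,.0345,0])
c=load('wJ')[1];print(plane(c,[(319.5,173)],.011)-[0,.0345,0])"
python3 -m pendant '{"slide":[[-0.006,0,0.05],[0,0,0.03],[0,0,0],[0,0,0]],"dr":[[0,0,0],[0,0,0],[0,0,0],[0,0,0]],"claw":[0.3,0.3,0.3,0.3]}'
```

```text
[[ 0.48907797 -0.17703324  0.134     ]]
[[0.46937061 0.31501311 0.011     ]]
clock: 24.65
position: [0.489, -0.1822, 0.1109]
ee_rot: [-2.221, -2.221, 0.0]
force: [0.1, 0.0, -0.7]
width: 0.399
gripper_force: 60.0
```

```bash
python3 -m pendant '{"slide":[[-0.003,0,0.04],[0,0,0.03],[0,0,0.02],[0,0,0.01],[0,0,0],[0,0,0]],"dr":[[0,0,0],[0,0,0],[0,0,0],[0,0,0],[0,0,0],[0,0,0]],"claw":[0.3,0.3,0.3,0.3,0.3,0.3]}'
python3 -m pendant '{"slide":[[0,0,0.02],[0,0,0.01],[0,0,0],[0,0,0]],"dr":[[0,0,0],[0,0,0],[0,0,0],[0,0,0]],"claw":[0.3,0.3,0.3,0.3]}'
```

```text
clock: 25.25
position: [0.4892, -0.1835, 0.081]
ee_rot: [2.222, 2.221, 0.0]
force: [0.2, 0.8, -1.5]
width: 0.396
gripper_force: 60.0
clock: 25.65
position: [0.489, -0.1834, 0.0719]
ee_rot: [-2.221, -2.221, 0.0]
force: [-0.3, 0.7, -2.0]
width: 0.395
gripper_force: 60.0
```

```bash
python3 -m pendant '{"slide":[[0,0,0.008],[0,0,0.004],[0,0,0],[0,0,0]],"dr":[[0,0,0],[0,0,0],[0,0,0],[0,0,0]],"claw":[0.3,0.3,0.3,0.3]}'
python3 -m pendant '{"slide":[[0,0,0.003],[0,0,0],[0,0,0]],"dr":[[0,0,0],[0,0,0],[0,0,0]],"claw":[0.3,0.3,0.3]}'
python3 -m pendant '{"slide":[[0,0,0.002],[0,0,0],[0,0,0]],"dr":[[0,0,0],[0,0,0],[0,0,0]],"claw":[0.3,0.3,0.3]}'
```

```text
clock: 26.05
position: [0.4891, -0.1834, 0.0684]
ee_rot: [2.221, 2.221, 0.0]
force: [-0.1, 0.2, -0.9]
width: 0.399
gripper_force: 60.0
clock: 26.35
position: [0.4891, -0.1834, 0.0675]
ee_rot: [-2.222, -2.221, -0.0]
force: [-0.3, -0.6, -1.5]
width: 0.398
gripper_force: 60.0
clock: 26.65
position: [0.4892, -0.1835, 0.067]
ee_rot: [2.221, 2.221, 0.0]
force: [-0.2, -0.7, -0.6]
width: 0.397
gripper_force: 60.0
```

```bash
python3 -m pendant '{"slide":[[0,0,0.002],[0,0,0],[0,0,0]],"dr":[[0,0,0],[0,0,0],[0,0,0]],"claw":[0.3,0.3,0.3]}'
python3 -m pendant '{"slide":[[0,0,0.002],[0,0,0],[0,0,0]],"dr":[[0,0,0],[0,0,0],[0,0,0]],"claw":[0.3,0.3,0.3]}'
```

```text
clock: 26.95
position: [0.4892, -0.1835, 0.0669]
ee_rot: [2.221, 2.221, 0.001]
force: [-2.2, 0.6, 8.2]
width: 0.397
gripper_force: 60.0
clock: 27.25
position: [0.4893, -0.1835, 0.0668]
ee_rot: [2.221, 2.221, 0.001]
force: [-4.1, 1.4, 15.4]
width: 0.398
gripper_force: 60.0
```

```bash
python3 -m pendant '{"slide":[[0,0,-0.002],[0,0,0],[0,0,0],[0,0,-0.1],[0,0,-0.12],[0,0,-0.08],[0,0,0],[0,0,0],[0,0,0],[0,0,0]],"dr":[[0,0,0],[0,0,0],[0,0,0],[0,0,0],[0,0,0],[0,0,0],[0,0,1],[0,0,1],[0,0,1],[0,0,1]],"claw":[0.55,0.55,0.55,0.55,0.55,0.55,0.55,0.6,0.6,0.6]}' 60
python3 -m pendant '{"slide":[[0,0,0],[0,0,0],[0,0,0],[0,0,0],[0,0,0],[0,0,0],[0,0,0],[0,0,0],[0,0,0],[0,0,0]],"dr":[[0,0,1],[0,0,1],[0,0,1],[0,0,1],[0,0,1],[0,0,1],[0,0,1],[0,0,1],[0,0,1],[0,0,0.09]],"claw":[0.6,0.6,0.6,0.6,0.6,0.6,0.6,0.6,0.6,0.6]}'
```

```text
clock: 28.25
position: [0.4891, -0.1834, 0.1562]
ee_rot: [-2.69, -1.623, -0.0]
force: [0.1, 0.3, -0.0]
width: 0.601
gripper_force: 0.0
clock: 29.25
position: [0.4891, -0.1833, 0.156]
ee_rot: [3.141, -0.003, -0.001]
force: [0.1, -0.3, 0.2]
width: 0.601
gripper_force: 0.0
```

```bash
python3 -m pendant '{"slide":[[0.02,-0.1,0],[0.03,-0.15,0],[0.03,-0.15,0],[0.03,-0.15,0],[0.03,-0.15,0],[0.03,-0.15,0],[0.03,-0.15,0],[0.03,-0.15,0],[0.03,-0.15,0],[0.03,-0.15,0]],"dr":[[0,0,0],[0,0,0],[0,0,0],[0,0,0],[0,0,0],[0,0,0],[0,0,0],[0,0,0],[0,0,0],[0,0,0]],"claw":[0.6,0.6,0.6,0.6,0.6,0.6,0.6,0.6,0.6,0.6]}'
python3 -m pendant '{"slide":[[0.03,-0.15,0],[0,-0.066,0.08],[0,0,0.08],[0,0,0],[0,0,0],[0,0,0]],"dr":[[0,0,0],[0,0,0],[0,0,0],[0,0,0],[0,0,0],[0,0,0]],"claw":[0.6,0.6,0.6,0.6,0.6,0.6]}'
python3 -c "
from h import *
a=shot('wrist','wL');b=shot('side','sL')
cv2.imwrite('pics/L.png',np.vstack([a[:260],cv2.resize(b[90:220,220:440],(640,340))]))"
```

```text
clock: 30.25
position: [0.5762, 0.2535, 0.1562]
ee_rot: [-3.142, -0.005, 0.0]
force: [0.2, 0.4, 0.1]
width: 0.601
gripper_force: 0.0
clock: 30.85
position: [0.5862, 0.3156, 0.1097]
ee_rot: [-3.141, 0.001, -0.003]
force: [0.5, -0.1, -0.5]
width: 0.601
gripper_force: 0.0
```

View pics/L.png

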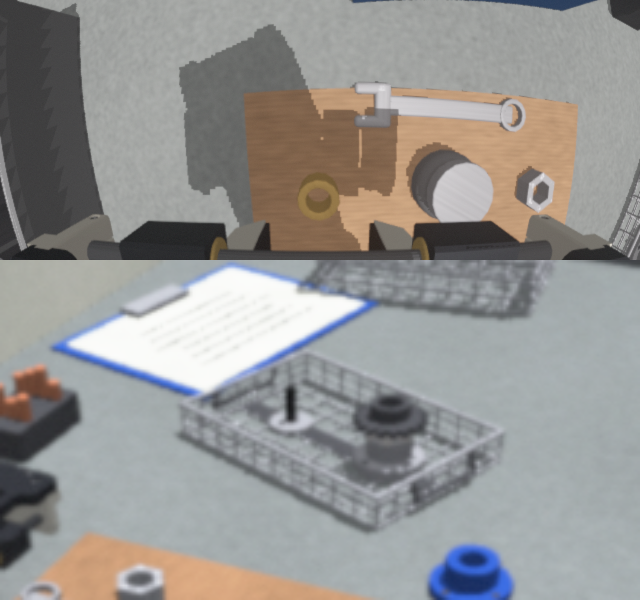

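L: the flange, spacer and sprocket stack stands level on the tall post. The bush top is at (319,199), nut (540,191).

```bash
python3 -c "
from h import *
c=load('wL')[1]
for p,z in (((318.5,199),.035),((541,191),.023)): print(plane(c,[p],z))"
python3 -m pendant '{"slide":[[0,0,0.1],[0,0,0.1],[0,0,0.08],[0,0,0.04],[0,0,0],[0,0,0]],"dr":[[0,0,0],[0,0,0],[0,0,0],[0,0,0],[0,0,0],[0,0,0]],"claw":[0.6,0.6,0.6,0.6,0.6,0.6]}'
```

```text
[[0.58706982 0.31592261 0.035     ]]
[[0.59044351 0.09606625 0.023     ]]
clock: 31.55
position: [0.586, 0.3165, 0.0135]
ee_rot: [-3.141, 0.0, -0.002]
force: [0.4, -0.4, -0.2]
width: 0.599
gripper_force: 0.0
```

```bash
python3 -m pendant '{"slide":[[0,0,0],[0,0,0],[0,0,0],[0,0,0],[0,0,0],[0,0,0],[0,0,0]],"dr":[[0,0,0],[0,0,0],[0,0,0],[0,0,0],[0,0,0],[0,0,0],[0,0,0]],"claw":[0.2,0.2,0.2,0.2,0.2,0.2,0.2]}' 60
```

```text
clock: 32.25
position: [0.5856, 0.3166, 0.0131]
ee_rot: [-3.141, 0.0, -0.001]
force: [-1.0, -0.8, 6.3]
width: 0.357
gripper_force: 60.0
```

```bash
python3 -m pendant '{"slide":[[0,0,-0.04],[0,0,-0.12],[0,0,-0.15],[0,0.06,-0.06],[0.008,0.15,0],[0.008,0.15,0],[0.008,0.15,0],[0.008,0.15,0],[0.008,0.15,0],[0.008,0.15,0]],"dr":[[0,0,0],[0,0,0],[0,0,0],[0,0,0],[0,0,0],[0,0,0],[0,0,0],[0,0,0],[0,0,0],[0,0,0]],"claw":[0.2,0.2,0.2,0.2,0.2,0.2,0.2,0.2,0.2,0.2]}'
python3 -m pendant '{"slide":[[0.008,0.15,0],[0.008,0.15,0],[0.008,0.15,0],[0.008,0.15,0],[0.006,0.15,0],[0,0.08,0],[0,0.02,0],[0,0,0],[0,0,0],[0,0,0]],"dr":[[0,0,0],[0,0,0],[0,0,0],[0,0,0],[0,0,0],[0,0,0],[0,0,0],[0,0,0],[0,0,0],[0,0,0]],"claw":[0.2,0.2,0.2,0.2,0.2,0.2,0.2,0.2,0.2,0.2]}'
python3 -c "
from h import *
a=shot('wrist','wM');b=shot('side','sM')
cv2.imwrite('pics/M.png',np.vstack([a[100:250,160:480].repeat(2,0).repeat(2,1)[:300],cv2.resize(b[60:190,250:400],(640,300))]))"
```

```text
clock: 33.25
position: [0.5993, 0.0266, 0.124]
ee_rot: [-3.141, 0.0, -0.0]
force: [0.1, -0.3, -1.1]
width: 0.359
gripper_force: 60.0
clock: 34.25
position: [0.6113, -0.2243, 0.1233]
ee_rot: [-3.14, -0.004, 0.0]
force: [1.1, -0.1, -1.2]
width: 0.36
gripper_force: 60.0
```

View pics/M.png

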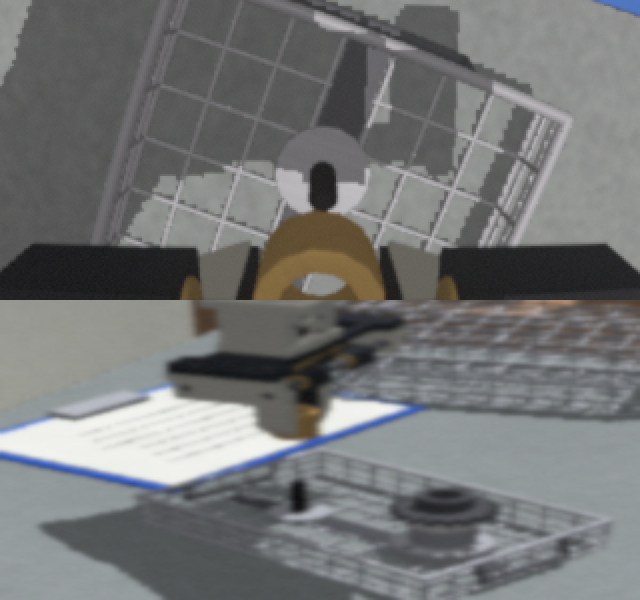

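M: the bush is held level and the short post is in line at crop (323,185). I'll recheck its position from here.

```bash
python3 -c "
from h import *
np.set_printoptions(precision=4,suppress=True)
c=load('wM')[1]
print(plane(c,[(322,185.5)],.008),plane(c,[(321.5,202)],.052))
z=.1233-.0131+.035
print('bush top',plane(c,[(320,100+240/2)],z)-[.017,0,0],plane(c,[(320,100+274/2)],z)-[.01,0,0])"
python3 -m pendant '{"slide":[[0,0.004,0.08],[0,0,0.06],[0,0,0.02],[0,0,0],[0,0,0]],"dr":[[0,0,0],[0,0,0],[0,0,0],[0,0,0],[0,0,0]],"claw":[0.2,0.2,0.2,0.2,0.2]}'
```

```text
[[ 0.6127 -0.2271  0.008 ]] [[ 0.6107 -0.2263  0.052 ]]
bush top [[ 0.6136 -0.225   0.1452]] [[ 0.612  -0.225   0.1452]]
clock: 34.85
position: [0.6114, -0.2278, 0.076]
ee_rot: [3.141, 0.0, 0.001]
force: [-0.2, 0.7, -0.9]
width: 0.36
gripper_force: 60.0
```

```bash
python3 -m pendant '{"slide":[[-0.001,-0.003,0.05],[0,0,0.05],[0,0,0.04],[0,0,0.02],[0,0,0],[0,0,0]],"dr":[[0,0,0],[0,0,0],[0,0,0],[0,0,0],[0,0,0],[0,0,0]],"claw":[0.2,0.2,0.2,0.2,0.2,0.2]}'
python3 -m pendant '{"slide":[[0,0,0.015],[0,0,0.006],[0,0,0],[0,0,0]],"dr":[[0,0,0],[0,0,0],[0,0,0],[0,0,0]],"claw":[0.2,0.2,0.2,0.2]}'
python3 -m pendant '{"slide":[[0,0,0.003],[0,0,0],[0,0,0]],"dr":[[0,0,0],[0,0,0],[0,0,0]],"claw":[0.2,0.2,0.2]}'
```

```text
clock: 35.45
position: [0.6107, -0.2272, 0.0273]
ee_rot: [3.141, -0.0, -0.0]
force: [-0.3, -0.2, -0.8]
width: 0.359
gripper_force: 60.0
clock: 35.85
position: [0.6106, -0.227, 0.0211]
ee_rot: [3.142, -0.0, 0.0]
force: [-0.2, -0.2, -1.9]
width: 0.359
gripper_force: 60.0
clock: 36.15
position: [0.6106, -0.227, 0.0201]
ee_rot: [3.142, -0.0, 0.0]
force: [-1.0, 0.8, -0.8]
width: 0.36
gripper_force: 60.0
```

```bash
python3 -m pendant '{"slide":[[0,0,0.004],[0,0,0],[0,0,0]],"dr":[[0,0,0],[0,0,0],[0,0,0]],"claw":[0.2,0.2,0.2]}'
python3 -m pendant '{"slide":[[0,0,0.002],[0,0,0],[0,0,0]],"dr":[[0,0,0],[0,0,0],[0,0,0]],"claw":[0.2,0.2,0.2]}'
python3 -m pendant '{"slide":[[0,0,0.002],[0,0,0],[0,0,0]],"dr":[[0,0,0],[0,0,0],[0,0,0]],"claw":[0.2,0.2,0.2]}'
```

```text
clock: 36.45
position: [0.6105, -0.227, 0.0188]
ee_rot: [3.142, -0.0, -0.0]
force: [0.4, 0.2, -0.7]
width: 0.356
gripper_force: 60.0
clock: 36.75
position: [0.6106, -0.227, 0.0183]
ee_rot: [-3.142, 0.0, -0.0]
force: [0.5, -0.4, -0.6]
width: 0.355
gripper_force: 60.0
clock: 37.05
position: [0.6106, -0.227, 0.0181]
ee_rot: [-3.142, 0.0, -0.0]
force: [-2.2, 1.0, 5.1]
width: 0.359
gripper_force: 60.0
```

```bash
python3 -m pendant '{"slide":[[0,0,0.001],[0,0,0],[0,0,0],[0,0,0],[0,0,-0.1],[0,0,-0.14],[0,-0.05,-0.09],[-0.01,-0.15,0],[-0.013,-0.15,0],[-0.013,-0.15,0]],"dr":[[0,0,0],[0,0,0],[0,0,0],[0,0,0],[0,0,0],[0,0,0],[0,0,0],[0,0,0],[0,0,0],[0,0,0]],"claw":[0.2,0.5,0.5,0.5,0.5,0.5,0.5,0.55,0.55,0.55]}' 60
python3 -m pendant '{"slide":[[-0.013,-0.15,0],[-0.013,-0.15,0],[-0.012,-0.15,0],[0,-0.1,0],[0,-0.025,0.08],[0,0,0.04],[0,0,0],[0,0,0]],"dr":[[0,0,0],[0,0,0],[0,0,0],[0,0,0],[0,0,0],[0,0,0],[0,0,0],[0,0,0]],"claw":[0.55,0.55,0.55,0.55,0.55,0.55,0.55,0.55]}'
python3 -c "
from h import *
a=shot('wrist','wN');b=shot('side','sN')
cv2.imwrite('pics/N.png',np.vstack([a[100:250,160:480].repeat(2,0).repeat(2,1)[:300],cv2.resize(b[90:220,250:400],(640,300))]))"
```

```text
clock: 38.05
position: [0.5997, -0.0756, 0.1166]
ee_rot: [-3.141, 0.001, -0.001]
force: [-0.1, 0.5, 0.9]
width: 0.547
gripper_force: 0.0
clock: 38.85
position: [0.5885, 0.0937, 0.0805]
ee_rot: [3.141, -0.004, -0.001]
force: [0.7, -1.2, -0.2]
width: 0.547
gripper_force: 0.0
```

View pics/N.png

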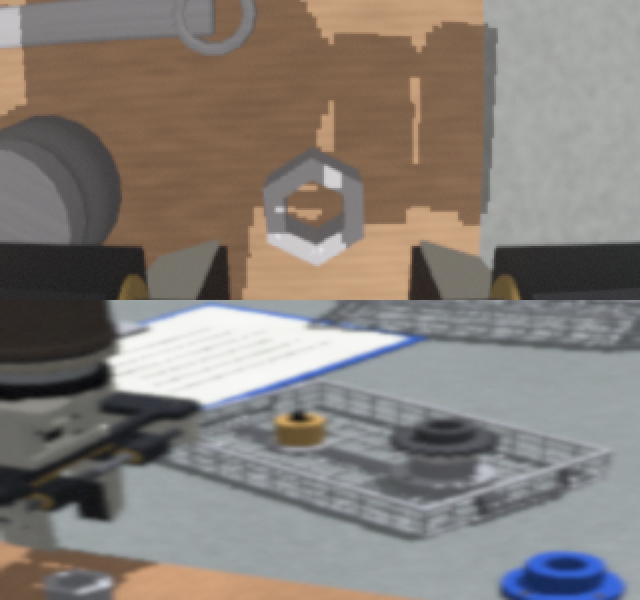

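N: the bush sits on the short post. The nut's top is centred near crop (314,212) with its flats facing the fingers.

```bash
python3 -c "
from h import *
c=load('wN')[1]
print(plane(c,[(317,206)],.023))"
python3 -m pendant '{"slide":[[0,0,0.1],[0,0,0.08],[0,0,0.04],[0,0,0.02],[0,0,0],[0,0,0],[0,0,0]],"dr":[[0,0,0],[0,0,0],[0,0,0],[0,0,0],[0,0,0],[0,0,0],[0,0,0]],"claw":[0.55,0.55,0.55,0.55,0.55,0.55,0.55]}'
```

```text
[[0.58904151 0.09495996 0.023     ]]
clock: 39.65
position: [0.5892, 0.0956, 0.0094]
ee_rot: [-3.141, 0.0, -0.003]
force: [1.0, 0.9, -0.0]
width: 0.55
gripper_force: 0.0
```

```bash
python3 -m pendant '{"slide":[[0,0,0.01],[0,0,0],[0,0,0],[0,0,0],[0,0,0],[0,0,0],[0,0,0],[0,0,0]],"dr":[[0,0,0],[0,0,0],[0,0,0],[0,0,0],[0,0,0],[0,0,0],[0,0,0],[0,0,0]],"claw":[0.55,0.2,0.2,0.2,0.2,0.2,0.2,0.2]}' 50
```

```text
clock: 40.45
position: [0.5884, 0.0955, 0.0055]
ee_rot: [-3.142, 0.0, -0.0]
force: [-0.3, 0.1, 1.6]
width: 0.39
gripper_force: 49.6
```

```bash
python3 -m pendant '{"slide":[[0,0,-0.04],[0,0,-0.12],[0,0,-0.15],[0,0.06,-0.06],[0.012,0.14,0],[0.012,0.14,0],[0.012,0.14,0],[0.012,0.14,0],[0.012,0.14,0],[0.012,0.14,0]],"dr":[[0,0,0],[0,0,0],[0,0,0],[0,0,0],[0,0,0],[0,0,0],[0,0,0],[0,0,0],[0,0,0],[0,0,0]],"claw":[0.2,0.2,0.2,0.2,0.2,0.2,0.2,0.2,0.2,0.2]}'
python3 -m pendant '{"slide":[[0.004,0.12,0],[0,0.05,0.04],[0,0.005,0.03],[0,0,0],[0,0,0]],"dr":[[0,0,0],[0,0,0],[0,0,0],[0,0,0],[0,0,0]],"claw":[0.2,0.2,0.2,0.2,0.2]}'
python3 -c "
from h import *
a=shot('wrist','wO');b=shot('side','sO')
cv2.imwrite('pics/O.png',np.vstack([a[100:250,160:480].repeat(2,0).repeat(2,1)[:300],cv2.resize(b[60:190,250:400],(640,300))]))"
```

```text
clock: 41.45
position: [0.6099, -0.1762, 0.1172]
ee_rot: [3.142, -0.0, 0.001]
force: [1.1, 0.4, -1.5]
width: 0.391
gripper_force: 49.6
clock: 41.95
position: [0.6113, -0.2243, 0.0949]
ee_rot: [-3.14, -0.004, 0.002]
force: [0.2, 0.0, -1.8]
width: 0.389
gripper_force: 49.6
```

View pics/O.png

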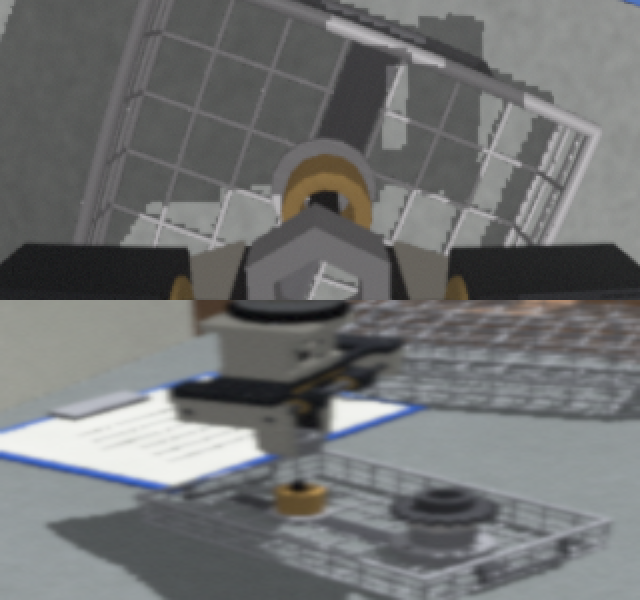

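O: the nut is held level, in line with the bush and post.

```bash
python3 -m pendant '{"slide":[[0,0.002,0.06],[0,0,0.04],[0,0,0.02],[0,0,0.01],[0,0,0],[0,0,0]],"dr":[[0,0,0],[0,0,0],[0,0,0],[0,0,0],[0,0,0],[0,0,0]],"claw":[0.2,0.2,0.2,0.2,0.2,0.2]}'
python3 -m pendant '{"slide":[[0,0,0.018],[0,0,0.006],[0,0,0],[0,0,0]],"dr":[[0,0,0],[0,0,0],[0,0,0],[0,0,0]],"claw":[0.2,0.2,0.2,0.2]}'
python3 -m pendant '{"slide":[[0,0,0.003],[0,0,0],[0,0,0]],"dr":[[0,0,0],[0,0,0],[0,0,0]],"claw":[0.2,0.2,0.2]}'
```

```text
clock: 42.65
position: [0.6115, -0.2277, 0.0568]
ee_rot: [3.141, -0.0, 0.001]
force: [0.2, 0.1, -0.8]
width: 0.387
gripper_force: 49.6
clock: 43.05
position: [0.6112, -0.2276, 0.0492]
ee_rot: [3.142, -0.0, 0.0]
force: [0.4, 0.6, -1.0]
width: 0.387
gripper_force: 49.6
clock: 43.35
position: [0.6112, -0.2276, 0.0483]
ee_rot: [3.142, -0.0, 0.0]
force: [-0.3, -0.5, -1.2]
width: 0.392
gripper_force: 49.6
```

```bash
python3 -m pendant '{"slide":[[0,0,0.01],[0,0,0.005],[0,0,0],[0,0,0]],"dr":[[0,0,0],[0,0,0],[0,0,0],[0,0,0]],"claw":[0.2,0.2,0.2,0.2]}'
python3 -m pendant '{"slide":[[0,0,0.003],[0,0,0],[0,0,0]],"dr":[[0,0,0],[0,0,0],[0,0,0]],"claw":[0.2,0.2,0.2]}'
python3 -m pendant '{"slide":[[0,0,0.002],[0,0,0],[0,0,0]],"dr":[[0,0,0],[0,0,0],[0,0,0]],"claw":[0.2,0.2,0.2]}'
```

```text
clock: 43.75
position: [0.6111, -0.2276, 0.0437]
ee_rot: [-3.142, 0.0, 0.0]
force: [0.3, -0.5, -2.0]
width: 0.392
gripper_force: 49.6
clock: 44.05
position: [0.6112, -0.2276, 0.0429]
ee_rot: [3.142, -0.0, 0.0]
force: [-0.2, 0.6, -0.4]
width: 0.388
gripper_force: 49.6
clock: 44.35
position: [0.6113, -0.2277, 0.0425]
ee_rot: [3.142, -0.0, 0.001]
force: [0.1, 0.3, 0.2]
width: 0.389
gripper_force: 49.6
```

```bash
python3 -m pendant '{"slide":[[0,0,0.002],[0,0,0],[0,0,0]],"dr":[[0,0,0],[0,0,0],[0,0,0]],"claw":[0.2,0.2,0.2]}'
```

```text
clock: 44.65
position: [0.6114, -0.2276, 0.0424]
ee_rot: [-3.142, 0.0, -0.001]
force: [-2.6, 1.3, 6.9]
width: 0.39
gripper_force: 49.6
```

Contact at the expected height. I'll release, lift and back off.

```bash
python3 -m pendant '{"slide":[[0,0,0],[0,0,0],[0,0,0],[0,0,-0.1],[0,0,-0.14],[0,-0.05,-0.14],[0,-0.15,-0.1],[0,-0.15,0],[0,-0.1,0],[0,0,0]],"dr":[[0,0,0],[0,0,0],[0,0,0],[0,0,0],[0,0,0],[0,0,0],[0,0,0],[0,0,0],[0,0,0],[0,0,0]],"claw":[0.5,0.5,0.5,0.5,0.5,0.5,0.5,0.5,0.5,0.5]}'
python3 -m pendant '{"slide":[[0,-0.15,0],[0,-0.1,0],[0,0,0],[0,0,0]],"dr":[[0,0,0],[0,0,0],[0,0,0],[0,0,0]],"claw":[0.5,0.5,0.5,0.5]}'
python3 -c "
from h import *
a=shot('scene','cP');b=shot('side','sP')
cv2.imwrite('pics/P.png',np.vstack([cv2.resize(a[150:350,190:490],(600,300),interpolation=3)if 0 else cv2.resize(a[200:350,190:440],(500,300)),cv2.resize(b[110:200,265:415],(500,300))]))"
```

```text
clock: 45.65
position: [0.6117, -0.0892, 0.1832]
ee_rot: [-3.138, -0.012, 0.0]
force: [-0.2, 0.4, -0.3]
width: 0.5
gripper_force: 0.0
clock: 46.05
position: [0.6111, -0.0209, 0.1832]
ee_rot: [3.141, 0.002, -0.001]
force: [-0.0, -1.3, -0.1]
width: 0.504
gripper_force: 0.0
```

View pics/P.png

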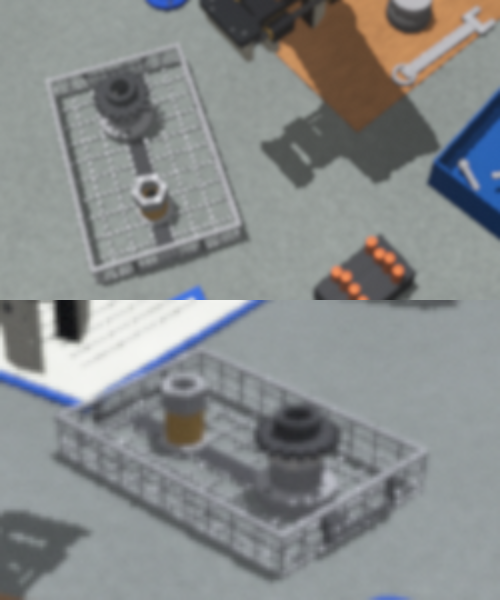

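P: both stacks stand complete and level (tall post at side crop (298,450), short at (184,405)), the jar is still on the cardboard, and the arm is clear.

```bash
python3 -c "
from cell import arm
print(arm.sign_off())"
```

```text
the job is handed in; nothing more can be done
None
```

All five parts are on their posts in the order asked, each lowered in the gripper until it made contact; both stacks looked level in the last pictures, the jar was left where it stood, and the job was handed in at about 46 s of the 122 s (the verdict was not shown).

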